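# Clear the rig's catch tray and hold its guide rod through both bushings

## Robot

A 7-joint arm with a two-finger parallel gripper is mounted at the origin on the work surface. World frame = base frame: x ahead of the robot, y to its left, z up, the work surface at z = 0. Lengths are in m, angles in rad, forces in N, time in s.
With the tool pointing down it reaches from about 0.35 to 0.9 m from the base axis. Payload 8.1 kg.
Tool frame: the origin (TCP) lies midway between the tips of the shut fingers; the grasp point (between the pads) lies 19 mm behind it; z points along the fingers, y is the line along which they close (so a half turn about z gives the same grasp; the last joint's range is limited). The gripper opens to 92 mm and grips with 3 to 60 N. Pads are 19 mm wide; open, the fingers measure 130 mm over their backs; the gripper's body (75 mm by 190 mm) begins 47 mm behind the grasp point.
Start: joints at [1.018, 0.434, 0.025, 1.573, -0.012, 1.134, -0.075], TCP at [0.272, -0.563, 0.227] pointing down, gripper open.
Joint ranges: [-2.62, 2.62], [-0.44, 2.09], [-1.27, 1.32], [0.08, 2.57], [-1.32, 4.46], [0.12, 2], [-2.74, 2.74]. Speed limits (rad/s): [2.22, 2.22, 3.01, 3.01, 3.14, 3.14, 3.14].

## Interface

Orientations are given as a rotation vector (axis times angle).
In Python, from cell import arm gives the robot as it stands.
- The arm moves only by the tool carry_out, never from a script. Its arguments are lists of equal length, an entry for each row: "claw": the finger opening in cm, from 0 to 9.18; "delta_pos": the shift along the tool's x, y, z in cm, a list of three; "angular": the turn, a rotation vector about the tool's x, y, z in rad, a list of three. In form: {"claw": [claw, ...], "delta_pos": [[dx, dy, dz], ...], "angular": [[ax, ay, az], ...]}. A call has 1 to 20 rows; each row shifts and turns the commanded pose from where the row before left it, along the tool's axes as they then stand; what a row does not reach is not made up. A row lasts 1/10 s, in which the tool goes at most 50 mm and 8.59 degrees, less where a joint would pass 70% of its speed; a pose out of reach is approached as far as the arm can. A call with a gripper value outside its range is refused whole. The fingers move at their own pace and stop on an object; "force" is the grip in N (left out, the last holds). Time passes only in rows, so rows that do not move let the fingers close. It gives the time, the measured TCP pose, the force, the opening and the grip force at its end, in the units of the state.
- arm.observe(): the state, without advancing time (a new reading comes with each control period).
- arm.get_image(name): name is "scene" or "side" or "wrist"; returns a dict with "frame" (400x640x3 uint8, red, green, blue), "mtx" (3x3 intrinsics, pixels), "dist" ([k1, k2, p1, p2, k3] as OpenCV has them; the pictures are not rectified), "T" (4x4, takes a point from camera to world coordinates). Camera axes: x right, y down, z forward; pixel columns grow to the right and rows downward; lengths in m; the calibration is good to about 2 mm. A picture is of the moment at which its call begins. There is no depth.
- arm.sign_off(): hands the job in; it is judged then, once.
Trained networks look in a picture, given as the dict that the camera call returned (one of the last four; its "shot" number tells which), for a name from the list of things; names that differ only in an ending like _2 or _b are one class to them, and where a whole thing is asked for, a point or a joint stands for the part that bears it (a point fixed in the world has none). Each returns a list of dicts, best first, with "conf" (0 to 1); they miss things now and then, are a little off and sometimes report something else, mostly with a low value. They report only what shows in the picture. A call takes as long as a camera call. They do not tell look-alikes from the thing itself.
- arm.look_for(label, picture): "centre" ([column, row] as shares, 0 to 1, of the picture: columns of its width, rows of its height, amid what is visible of it).
- arm.trace(label, picture): "region" (400x640 bool, what is visible of it) and "centre" ([column, row] as shares, 0 to 1, of the picture: columns of its width, rows of its height, amid what is visible of it).
- arm.place_of(label, picture): "centre" ([column, row] as shares, 0 to 1, of the picture: columns of its width, rows of its height: a listed point, or the origin of a listed thing).
The state is a dict: "clock": time; "joints": joint angles; "dq": joint speeds; "joint_efforts": joint torques, N m; "position": TCP position; "ee_rot": TCP orientation; "force": force on the tool from outside, world axes, zero at the start; "ft_torque": the same for the moment, N m; "width": opening from 0.0 (shut) to 1.0 (fully open); "gripper_force": force on a finger pad.
Only numpy, scipy, OpenCV 4.12 (cv2) and the standard library are available. Lean on these libraries where they do the work, as an engineer would, in place of code of your own. Each camera call takes 0.05 s, during which the arm holds its last target. There are 200 camera calls.

## Task

Get the test rig ready for the next run: first move the two finished castings from its catch tray into the grey tote. Then take the square-headed guide rod from the rack, thread it gently from above through the upper bushing and on through the lower one, and finish still holding it there, upright and still, with its tip sticking out at least 10 mm below the lower bushing but clear of the base plate, so that a colleague can fit the retaining clip; do not let go. Leave the other two rods in the rack and everything else on the bench where it is.

Things in the scene. Friction and masses are not known exactly. Their poses are not given: they have to be found in the camera images.
- rig: Test rig fixed to the bench. Origin: at bench level, on the common vertical axis of its two bushings; z up. Dark base plate 12 mm thick, x -60 to 80, y -85 to 95 mm. An aluminium column on the +y side (x -28 to 28, y 57 to 93, up to z 141 mm) carries two brass bushing blocks, one above the other, on short arms. The catch tray is on its -x side, towards the robot.
- upper_mouth (a point): Centre of the hole at the top face of the upper bushing, 125 mm above the bench; axes those of the rig. Each bushing is a brass block 40 x 40 mm, 12 mm thick, with a vertical round through-hole 15 mm in diameter, chamfered by 2.5 mm.
- lower_mouth (a point): Centre of the hole at the top face of the lower bushing, 75 mm above the bench, straight below the upper one; its underside is 12 mm lower. From there to the top of the base plate are 51 mm of free space.
- tray_floor (a point): Centre of the inner floor (3 mm above the bench) of the rig's shallow grey steel catch tray: 130 mm along the rig's x, 150 mm along its y, walls 3 mm thick, rim 10 mm above the bench.
- casting1: Finished casting: upright barrel-shaped aluminium slug, 32 mm diameter over its middle (29 mm at the ends), 34 mm tall, about 70 g, standing in the catch tray. Origin: centre of its underside, z up. Same as casting2.
- casting2: The other finished casting, like casting1, standing in the same tray. It makes no difference which is moved first.
- tote: Open grey plastic box fixed to the bench, 200 (its x) x 160 (its y) x 55 mm high outside, walls and floor 4 mm. Origin: centre of its underside. It stands left or right of the rig; the rack stands on the other side.
- tote_in (a point): Centre of the tote's inner floor, 4 mm above the bench; axes those of the tote.
- rack: White rod rack fixed to the bench: a bridge plate 220 (its x) x 60 (its y) x 12 mm, top face 135 mm above the bench, on two end walls, open below. Three 20 mm holes in a row at x -70, 0 and 70 mm; in each hangs one rod by its collar, which rod where varies. Origin: on the bench below the middle hole.
- guide_rod: The guide rod: steel, about 170 g, hanging upright in the rack; lifts straight out. Origin: centre of its tip (lowest point), about 10 mm above the bench; z up the rod. Shaft 12 mm in diameter, 125 mm long, the lowest 8 mm tapering to 6 mm; then a collar 28 mm in diameter, z 125 to 131 mm; then a square aluminium head 22 x 22 mm, z 131 to 171 mm, flats square to its x and y.
- rod_head (a point): On the guide rod's axis, 155 mm above its tip (24 mm above the collar, 16 mm below the top of the square head): the place to grip.
- knob_rod: Another rod in the rack, to be left there: round knob head 30 mm diameter, 34 mm tall, on a 16 mm shaft too thick for the bushings, with the same collar. Origin at its tip.
- tee_rod: Another rod in the rack, to be left there: T-bar head 44 mm wide (along its x) and 12 mm thick, top 32 mm above the collar's top, on a 12 mm shaft 75 mm long. Origin at its tip.
- spare_bushing: Loose brass ring, 26 mm diameter, 14 mm tall, on the front corner of the rig's base plate on its -y side; leave it there. Origin: centre of its underside.
- spanner: Steel spanner, 150 mm long, lying beyond the rig; leave alone.
- jar: Amber glass jar, 60 mm diameter, 85 mm tall, standing beyond on the left; leave alone.
- beaker: Clear beaker, 68 mm diameter, 90 mm tall, standing beyond on the right; leave alone.
- weight: Knobbed steel calibration weight, 36 mm diameter, 52 mm tall, standing beyond the rig on the left; leave alone.
There are look-alikes about, which are no part of the job. What is shaped like the guide_rod but orange is not meant.

How it is judged:
On the way, in this order (a step that is already met when the one before it is completed fails the run):
1. both castings lie in the tote, let go (x of casting1 in the frame of tote_in between -0.098 and 0.098 m and y of casting1 in the frame of tote_in between -0.078 and 0.078 m and z of casting1 in the frame of tote_in between -0.01 and 0.045 m and linear speed of each of casting1, casting2 below 0.03 m/s and contact force between each of casting1, casting2 and the fingers below 0.5 N and x of casting2 in the frame of tote_in between -0.098 and 0.098 m and y of casting2 in the frame of tote_in between -0.078 and 0.078 m and z of casting2 in the frame of tote_in between -0.01 and 0.045 m), for 0.2 s.
2. the guide rod's tip is in the upper bushing, entered from above (z of guide_rod in the frame of rig between 0.065 and 0.119 m and horizontal distance between guide_rod and upper_mouth below 0.0045 m and angle between the z axis of guide_rod and the z axis of rig, either way round below 0.09 rad), for 0.02 s.
3. the guide rod has gone on through the lower bushing (z of guide_rod in the frame of rig between 0.012 and 0.06 m and horizontal distance between guide_rod and lower_mouth below 0.0045 m and angle between the z axis of guide_rod and the z axis of rig, either way round below 0.09 rad), for 0.1 s.
At the end, for the whole second after the job is handed in: Castings at rest in the tote; the guide rod gripped (over 3 N) and still, tip at least 8 mm below the lower bushing's underside, 1.5 mm or more above the base plate, within 4.5 mm of the bushings' axis and 0.09 rad of upright, pressing on the rig with less than 12 N (all of step 1 and z of guide_rod in the frame of rig between 0.0135 and 0.055 m and horizontal distance between guide_rod and lower_mouth below 0.0045 m and angle between the z axis of guide_rod and the z axis of rig, either way round below 0.09 rad and contact force between guide_rod and the fingers above 3 N and contact force between guide_rod and rig below 12 N and linear speed of guide_rod below 0.02 m/s); the arm keeps its last pose, push and grip.
It fails at once if another rod of the rack is moved more than 30 mm (distance of any of knob_rod, tee_rod from where it was at the start of the episode above 0.03 m).
It fails at once if the spare bushing, spanner, jar, beaker or weight is moved more than 30 mm (distance of any of spare_bushing, spanner, jar, beaker, weight from where it was at the start of the episode above 0.03 m).
It fails at once if the guide rod is forced against the rig with more than 40 N (contact force between guide_rod and rig above 40 N).
It also fails if it takes over 72 s, if anything falls off the work surface, if the arm or the gripper's body presses on something with over 40 N, if the wrist force passes 120 N, or if a joint passes its speed limit or range.

## Working session

There is one attempt and no reset: what is moved stays moved. The work goes in short steps, Python scripts to look and compute and a tool call to move; the robot and the scene stay as the last step left them, time stands still between calls to the robot, and variables do not carry over. Pictures are saved under pics/ and viewed, at most 10 in all, crops included, and the job is handed in when it is done.

Besides the shell and the picture viewer there is one more tool, called after ">>>" by a JSON object that holds its "op" and its "data", one argument or row to a line. carry_out: Moves the arm, as the interface text tells. Its arguments: {"type":"object","properties":{"claw":{"type":"array","items":{"type":"number"}},"delta_pos":{"type":"array","items":{"type":"array","items":{"type":"number"}}},"angular":{"type":"array","items":{"type":"array","items":{"type":"number"}}},"force":{"type":"number"}},"required":["claw","delta_pos","angular"]}

```bash
ls; mkdir -p pics; cat > h.py <<'E'
import numpy as np, cv2
from scipy.spatial.transform import Rotation as R
from scipy.optimize import least_squares
def ray(im,c):
    p=np.array([[c[0]*640,c[1]*400]],float)
    u=cv2.undistortPoints(p.reshape(1,1,2),np.array(im["mtx"]),np.array(im["dist"],float)).ravel()
    T=np.array(im["T"]); d=T[:3,:3]@np.r_[u,1]
    return T[:3,3],d/np.linalg.norm(d)
def onz(im,c,z):
    o,d=ray(im,c); return o+d*(z-o[2])/d[2]
def tri(rs):
    A=sum(np.eye(3)-np.outer(d,d) for o,d in rs); b=sum((np.eye(3)-np.outer(d,d))@o for o,d in rs)
    return np.linalg.solve(A,b)
def proj(im,P):
    T=np.linalg.inv(np.array(im["T"]))
    return cv2.projectPoints(np.atleast_2d(P).astype(float),cv2.Rodrigues(T[:3,:3])[0],T[:3,3],np.array(im["mtx"]),np.array(im["dist"],float))[0].reshape(-1,2)
def save(im,n): cv2.imwrite("pics/"+n+".png",im["frame"][:,:,::-1])
E
cat > a.py <<'E'
from cell import arm
from h import *
np.set_printoptions(precision=4,suppress=True)
ims={n:arm.get_image(n) for n in ("scene","side","wrist")}
s=arm.observe(); print(s["clock"],s["position"],s["ee_rot"],s["joints"],s["width"])
for n,im in ims.items():
    save(im,n+"0"); print(n,np.array(im["T"])[:3,3],np.array(im["T"])[:3,2])
    for l in ["upper_mouth","lower_mouth","rig","tray_floor","casting1","tote_in","rack","guide_rod","rod_head","knob_rod","tee_rod"]:
        z={"upper_mouth":.125,"lower_mouth":.075,"tray_floor":.003,"casting1":.003,"tote_in":.004,"guide_rod":.01,"rod_head":.165,"knob_rod":.01,"tee_rod":.06}.get(l,0)
        for r in arm.place_of(l,im): print(" ",l,round(r["conf"],2),np.round(np.array(r["centre"])*[640,400],1),onz(im,r["centre"],z)[:2])
E
python3 a.py
```

```text
pics
0.15 [ 0.2715 -0.5625  0.2261] [-3.0614 -0.7002  0.0006] [ 1.0184  0.4351  0.025   1.5739 -0.0116  1.134  -0.0751] 0.9987329303407354
scene [1.2139 0.6505 0.8645] [-0.5239 -0.5326 -0.6648]
  upper_mouth 0.76 [314.1 181.4] [ 0.6033 -0.0017]
  upper_mouth 0.27 [339.9 190.3] [0.5856 0.0628]
  lower_mouth 0.77 [309.4 195.8] [ 0.6073 -0.0159]
  rig 0.64 [313.5 217.2] [ 0.5987 -0.0142]
  tray_floor 0.68 [345.1 186.6] [ 0.4616 -0.0344]
  casting1 0.57 [360.9 191.6] [0.4482 0.0092]
  casting1 0.48 [335.7 181.8] [ 0.4643 -0.0661]
  tote_in 0.91 [249.1 152.9] [ 0.5415 -0.3355]
  rack 0.6 [437.8 268.9] [0.5253 0.3042]
  rack 0.27 [235.8 249.5] [ 0.7993 -0.0681]
  guide_rod 0.65 [465.7 306.1] [0.5762 0.4066]
  guide_rod 0.61 [443.6 329.3] [0.6535 0.4059]
  rod_head 0.92 [473.8 256.2] [0.5864 0.4002]
  rod_head 0.72 [460.9 278. ] [0.6461 0.4117]
  rod_head 0.65 [431.9 236.3] [0.5973 0.315 ]
  knob_rod 0.7 [436.4 268.3] [0.5341 0.305 ]
side [0.0693 0.7663 0.6966] [ 0.5138 -0.6754 -0.529 ]
  upper_mouth 0.81 [331.8 196.6] [ 0.6072 -0.001 ]
  upper_mouth 0.4 [387.9 235.9] [0.3923 0.0602]
  rig 
[... 186 characters left out ...]
g1 0.47 [388.1 236.9] [ 0.4583 -0.0865]
  casting1 0.19 [335.8 200.6] [ 0.6962 -0.1526]
  tote_in 0.68 [252.1 234.2] [0.777  0.1573]
  tote_in 0.65 [403.7 190.9] [ 0.5467 -0.3569]
  rack 0.25 [386.4 235.7] [ 0.4669 -0.0924]
  guide_rod 0.89 [255.7 288.8] [0.6034 0.3122]
  guide_rod 0.84 [236.3 314.8] [0.5783 0.3985]
  guide_rod 0.71 [371.7 251.8] [0.4564 0.0107]
  guide_rod 0.66 [215.3 305.5] [0.6371 0.4107]
  guide_rod 0.58 [408.1 189. ] [ 0.5366 -0.3695]
  rod_head 0.9 [249.8 238.4] [0.6052 0.313 ]
  rod_head 0.63 [203.1 255.8] [0.6375 0.4172]
  rod_head 0.57 [231.2 270.9] [0.5566 0.4107]
  tee_rod 0.52 [302.2 297.5] [0.4653 0.2993]
wrist [ 0.3329 -0.5328  0.3847] [-0.2319 -0.1089 -0.9666]
```

View pics/scene0.png

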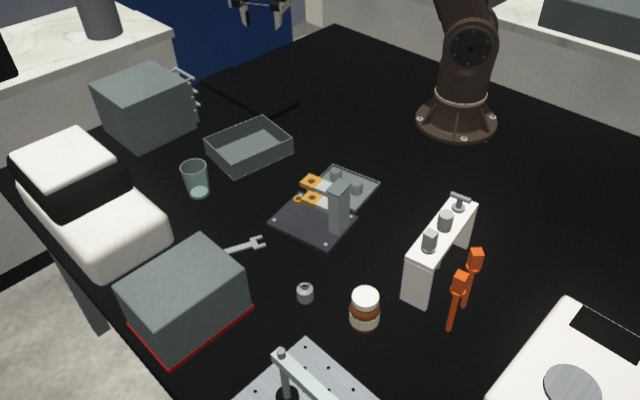

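View pics/side0.png

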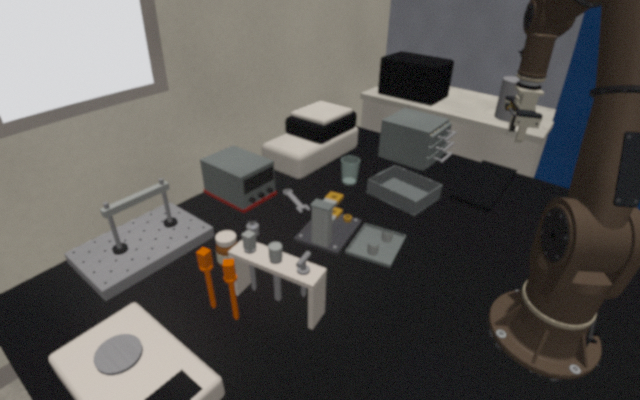

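The scene picture shows the rig at (325,200), the tote at (249,150) and the rack at (440,225). From the far end, the rack holds the square head at (429,240), the knob at (445,219) and the tee at (459,200); the two orange rods stand outside it at (460,285) and (475,260). The side picture agrees, with the castings at (373,249) and (387,236). Next I move to look down on the tray.

```bash
cat > plan.py <<'E'
import sys,json
from cell import arm
from h import *
# plan.py x y z yawdeg nrows claw : rows from the measured pose to an upright target
x,y,z,yaw,n,claw=map(float,sys.argv[1:7]); n=int(n)
s=arm.observe(); p=np.array(s["position"]); Q=R.from_rotvec(s["ee_rot"])
D=R.from_euler('z',yaw,degrees=True)*R.from_rotvec([np.pi,0,0])
w=(Q.inv()*D).as_rotvec()
dp=(np.array([x,y,z])-p)/n; P=[];C=Q
for i in range(n):
    P.append([round(float(v)*100,2) for v in C.inv().apply(dp)]); C=C*R.from_rotvec(w/n)
print("clock",s["clock"],"pos",np.round(p,4),"yaw",round(float(np.degrees(np.arctan2(*Q.as_matrix()[[1,0],0]))),2))
print(json.dumps({"claw":[claw]*n,"delta_pos":P,"angular":[[round(float(v),4) for v in w/n]]*n}))
E
python3 plan.py 0.44 -0.04 0.27 102 18 9
```

```text
clock 1.8 pos [ 0.2717 -0.5629  0.2267] yaw 25.76
{"claw": [9.0, 9.0, 9.0, 9.0, 9.0, 9.0, 9.0, 9.0, 9.0, 9.0, 9.0, 9.0, 9.0, 9.0, 9.0, 9.0, 9.0, 9.0], "delta_pos": [[2.1, -2.21, -0.24], [2.26, -2.05, -0.24], [2.41, -1.88, -0.24], [2.54, -1.69, -0.24], [2.66, -1.5, -0.24], [2.76, -1.3, -0.24], [2.85, -1.09, -0.24], [2.92, -0.88, -0.24], [2.98, -0.66, -0.24], [3.02, -0.44, -0.24], [3.04, -0.21, -0.24], [3.05, 0.01, -0.24], [3.04, 0.24, -0.24], [3.02, 0.46, -0.24], [2.97, 0.68, -0.24], [2.92, 0.9, -0.24], [2.84, 1.11, -0.24], [2.75, 1.32, -0.24]], "angular": [[-0.0, 0.0, -0.0739], [-0.0, 0.0, -0.0739], [-0.0, 0.0, -0.0739], [-0.0, 0.0, -0.0739], [-0.0, 0.0, -0.0739], [-0.0, 0.0, -0.0739], [-0.0, 0.0, -0.0739], [-0.0, 0.0, -0.0739], [-0.0, 0.0, -0.0739], [-0.0, 0.0, -0.0739], [-0.0, 0.0, -0.0739], [-0.0, 0.0, -0.0739], [-0.0, 0.0, -0.0739], [-0.0, 0.0, -0.0739], [-0.0, 0.0, -0.0739], [-0.0, 0.0, -0.0739], [-0.0, 0.0, -0.0739], [-0.0, 0.0, -0.0739]]}
```

>>> {"op": "carry_out", "data": {
  "claw": [9,9,9,9,9,9,9,9,9,9,9,9,9,9,9,9,9,9,9],
  "delta_pos": [
    [2.1,-2.2,-0.25],
    [2.25,-2.05,-0.25],
    [2.4,-1.9,-0.25],
    [2.55,-1.7,-0.25],
    [2.65,-1.5,-0.25],
    [2.75,-1.3,-0.25],
    [2.85,-1.1,-0.25],
    [2.9,-0.9,-0.25],
    [3,-0.65,-0.25],
    [3,-0.45,-0.25],
    [3.05,-0.2,-0.25],
    [3.05,0,-0.25],
    [3.05,0.25,-0.25],
    [3,0.45,-0.25],
    [2.95,0.7,-0.25],
    [2.9,0.9,-0.25],
    [2.85,1.1,-0.25],
    [2.75,1.3,-0.25],
    [0,0,0]
  ],
  "angular": [
    [0,0,-0.074],
    [0,0,-0.074],
    [0,0,-0.074],
    [0,0,-0.074],
    [0,0,-0.074],
    [0,0,-0.074],
    [0,0,-0.074],
    [0,0,-0.074],
    [0,0,-0.074],
    [0,0,-0.074],
    [0,0,-0.074],
    [0,0,-0.074],
    [0,0,-0.074],
    [0,0,-0.074],
    [0,0,-0.074],
    [0,0,-0.074],
    [0,0,-0.074],
    [0,0,-0.074],
    [0,0,0]
  ]
}}

```text
clock: 3.7
position: [0.4399, -0.0358, 0.2724]
ee_rot: [1.964, 2.452, 0.004]
force: [-0.0, -0.2, 0.1]
width: 0.978
gripper_force: 0.0
```

```bash
cat > b.py <<'E'
from cell import arm
from h import *
import sys
np.set_printoptions(precision=4,suppress=True)
im=arm.get_image("wrist"); save(im,sys.argv[1]); s=arm.observe(); print(s["clock"],s["position"],s["ee_rot"])
Z={"upper_mouth":.125,"lower_mouth":.075,"tray_floor":.003,"casting1":.003,"tote_in":.004,"guide_rod":.01,"rod_head":.165}
for l in sys.argv[2:]:
    for r in arm.place_of(l,im): print(" ",l,round(r["conf"],2),np.round(np.array(r["centre"])*[640,400],1),onz(im,r["centre"],Z.get(l,0))[:2])
    if l=="casting1":
        for r in arm.look_for(l,im): print("  mid",round(r["conf"],2),np.round(np.array(r["centre"])*[640,400],1),onz(im,r["centre"],.022)[:2])
E
python3 b.py w1 casting1 upper_mouth tray_floor rig
```

```text
3.75 [ 0.4392 -0.0381  0.272 ] [1.969  2.4475 0.0011]
  casting1 0.66 [333.4 149.6] [ 0.4544 -0.0008]
  casting1 0.58 [325.3 198. ] [ 0.4594 -0.0755]
  mid 0.58 [324.8 195.4] [ 0.4562 -0.0671]
  mid 0.47 [332.1 141.2] [0.4486 0.0116]
  upper_mouth 0.7 [471.  197.6] [ 0.6057 -0.0097]
  tray_floor 0.59 [335.6 174.8] [ 0.4665 -0.0367]
  rig 0.85 [427.8 178.2] [ 0.6052 -0.0116]
```

View pics/w1.png

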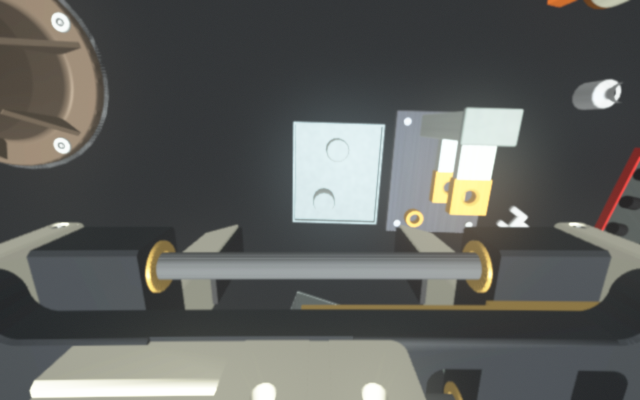

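```bash
python3 - <<'E'
import cv2
i=cv2.imread("pics/w1.png")[100:240,285:535]
i=cv2.convertScaleAbs(cv2.resize(i,None,fx=3,fy=3,interpolation=cv2.INTER_CUBIC),alpha=1.0)
l=cv2.cvtColor(i,cv2.COLOR_BGR2LAB); l[:,:,0]=cv2.createCLAHE(3,(6,6)).apply(l[:,:,0]); cv2.imwrite("pics/w1c.png",cv2.cvtColor(l,cv2.COLOR_LAB2BGR))
E
```

```text
(no output)
```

View pics/w1c.png

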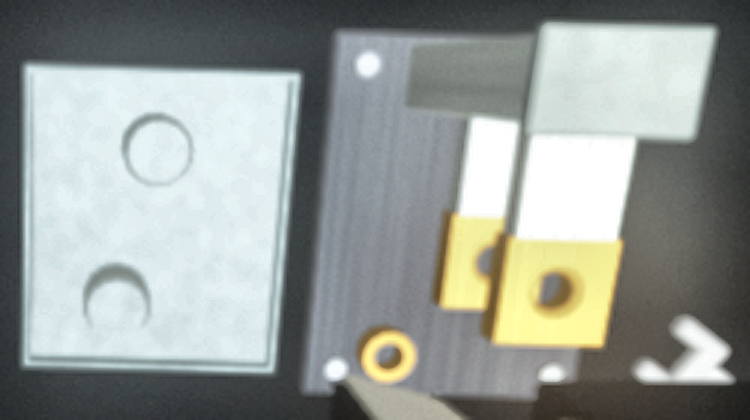

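```bash
cat > c.py <<'E'
from cell import arm
from h import *
np.set_printoptions(precision=4,suppress=True)
im=arm.get_image("wrist")
t=np.linspace(0,2*np.pi,72)
def sil(x,y):
    P=np.vstack([np.c_[x+r*np.cos(t),y+r*np.sin(t),0*t+z] for z,r in ((.003,.0145),(.02,.016),(.037,.0145))])
    q=proj(im,P); return np.r_[q.min(0),q.max(0)]
for bb in ([122,113,194,186],[82,264,152,331]):
    b=np.array(bb)/3+[285,100,285,100]
    r=least_squares(lambda v:sil(*v)-b,[.455,-.03],x_scale=.01); print("cast",r.x,r.fun)
f=lambda q,z:onz(im,((q[0]/3+285)/640,(q[1]/3+100)/400),z)[:2]
ang=lambda a,b:np.degrees(np.arctan2(*(b-a)[::-1]))
print("mouth",f((556,291),.125))
A,B,C,D=[f(q,.010) for q in ((24,65),(301,73),(272,372),(24,368))]
print("tray",(A+B+C+D)/4,"yaws",ang(A,B),ang(D,C),ang(D,A)-90,ang(C,B)-90)
A,B,C,D=[f(q,.141) for q in ((542,23),(717,27),(697,139),(528,132))]
print("col",(A+B+C+D)/4,ang(A,B),ang(D,C),ang(D,A)-90,ang(C,B)-90, B-A)
E
python3 c.py
```

```text
cast [ 0.4576 -0.0046] [ 0.6356  0.4933 -0.609  -0.506 ]
cast [ 0.454  -0.0789] [ 0.8728 -1.2727 -0.8722  1.2091]
mouth [ 0.6026 -0.0167]
tray [ 0.4655 -0.0425] yaws 10.37619759357467 11.05468550366578 10.691187406400374 9.707402963150201
col [0.5896 0.0566] 10.426609599981704 9.472983302970643 12.0314408965328 12.123575488781853 [0.0545 0.01  ]
```

The crop shows the casting tops at about (158,149) and (117,300), and the upper bushing hole at (556,291). The arm was still settling when I took it, so I remeasure on a settled frame.

```bash
cat > d.py <<'E'
from cell import arm
from h import *
np.set_printoptions(precision=4,suppress=True)
im=arm.get_image("wrist"); save(im,"w2"); print(arm.observe()["position"])
t=np.linspace(0,2*np.pi,72)
def sil(x,y):
    P=np.vstack([np.c_[x+r*np.cos(t),y+r*np.sin(t),0*t+z] for z,r in ((.003,.0145),(.02,.016),(.037,.0145))])
    q=proj(im,P); return np.r_[q.min(0),q.max(0)]
for r in arm.trace("casting1",im):
    ys,xs=np.nonzero(r["region"]); b=np.array([xs.min(),ys.min(),xs.max()+1,ys.max()+1])
    f=least_squares(lambda v:sil(*v)-b,[.455,-.03],x_scale=.01); print("cast",r["conf"],b,f.x,f.fun)
# brass top-face: shift of hue mask vs. previous frame
g=[cv2.imread(f"pics/{n}.png",0).astype(np.float32)[110:240,285:535] for n in("w1","w2")]
sh=cv2.phaseCorrelate(*g)[0]; print("shift",sh)
f=lambda q,z:onz(im,((q[0]/3+285+sh[0])/640,(q[1]/3+100+sh[1])/400),z)[:2]
print("mouth",f((556,291),.125),"tray",np.mean([f(q,.010) for q in ((24,65),(301,73),(272,372),(24,368))],0))
for r in arm.place_of("upper_mouth",im): print(r["conf"],onz(im,r["centre"],.125))
E
python3 d.py
```

```text
[ 0.4386 -0.0412  0.2716]
shift (3.242806243562029, -4.122196149086875)
mouth [ 0.6046 -0.0115] tray [ 0.4689 -0.0354]
0.82 [ 0.6054 -0.0112  0.125 ]
0.28 [ 0.4547 -0.019   0.125 ]
```

```bash
python3 plan.py 0.459 0.002 0.075 100.5 6 5.2
```

```text
clock 4.2 pos [ 0.4387 -0.0409  0.2717] yaw 102.02
{"claw": [5.2, 5.2, 5.2, 5.2, 5.2, 5.2], "delta_pos": [[0.63, 0.48, 3.28], [0.63, 0.48, 3.28], [0.63, 0.47, 3.28], [0.63, 0.47, 3.28], [0.64, 0.47, 3.28], [0.64, 0.47, 3.28]], "angular": [[-0.0, 0.0, 0.0044], [-0.0, 0.0, 0.0044], [-0.0, 0.0, 0.0044], [-0.0, 0.0, 0.0044], [-0.0, 0.0, 0.0044], [-0.0, 0.0, 0.0044]]}
```

>>> {"op": "carry_out", "data": {
  "claw": [5.2,5.2,5.2,5.2,5.2,5.2,5.2,5.2,5.2],
  "delta_pos": [
    [0.63,0.48,3.28],
    [0.63,0.48,3.28],
    [0.63,0.48,3.28],
    [0.63,0.48,3.28],
    [0.63,0.48,3.28],
    [0.63,0.48,3.28],
    [0,0,0],
    [0,0,0],
    [0,0,0]
  ],
  "angular": [
    [0,0,0.0044],
    [0,0,0.0044],
    [0,0,0.0044],
    [0,0,0.0044],
    [0,0,0.0044],
    [0,0,0.0044],
    [0,0,0],
    [0,0,0],
    [0,0,0]
  ]
}}

```text
clock: 5.1
position: [0.4605, 0.002, 0.0764]
ee_rot: [2.007, 2.415, 0.002]
force: [0.1, -0.1, 0.2]
width: 0.566
gripper_force: 0.0
```

```bash
python3 b.py w3 casting1 upper_mouth
```

```text
5.15 [0.4606 0.002  0.0765] [2.0069 2.4142 0.0022]
  casting1 0.82 [300.  288.7] [ 0.4577 -0.0775]
  casting1 0.58 [315.2 205.6] [0.457  0.0027]
  mid 0.81 [303.6 288.9] [ 0.4598 -0.065 ]
  mid 0.7 [316.1 197.7] [0.4557 0.0145]
```

View pics/w3.png

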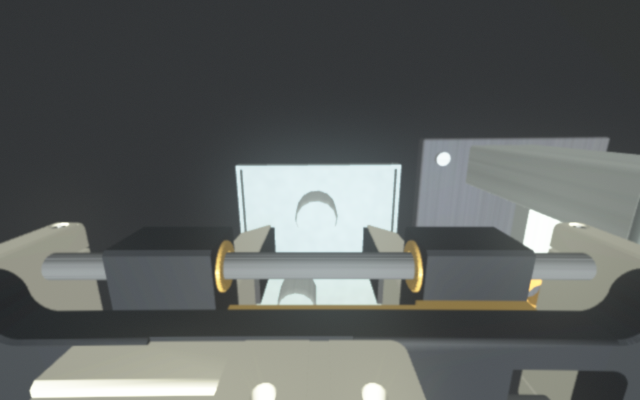

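The picture shows casting 1 between and ahead of the fingers, top at about (316,210), and casting 2 below it at (298,292). Descend and grasp.

>>> {"op": "carry_out", "data": {
  "claw": [5.2,5.2,5.2,5.2,5.2,2.5,2.5,2.5,2.5,2.5],
  "delta_pos": [
    [0.15,-0.3,2.25],
    [0,0,2.25],
    [0,0,2.25],
    [0,0,0],
    [0,0,0],
    [0,0,0],
    [0,0,0],
    [0,0,0],
    [0,0,0],
    [0,0,0]
  ],
  "angular": [
    [0,0,0],
    [0,0,0],
    [0,0,0],
    [0,0,0],
    [0,0,0],
    [0,0,0],
    [0,0,0],
    [0,0,0],
    [0,0,0],
    [0,0,0]
  ],
  "force": 20
}}

```text
clock: 6.3
position: [0.457, 0.0033, 0.0082]
ee_rot: [2.007, 2.416, 0.001]
force: [-0.7, -0.5, 6.9]
width: 0.344
gripper_force: 20.0
```

```bash
sed -i 's/p=np.array(s\["position"\])/p=np.array(s["position"]); p=p if len(sys.argv)<8 else np.array(eval(sys.argv[7]))/' plan.py; python3 plan.py 0.505 -0.34 0.15 95 14 2.5 '[.457,.0033,.108]'
```

```text
clock 6.3 pos [0.457  0.0033 0.108 ] yaw 100.56
{"claw": [2.5, 2.5, 2.5, 2.5, 2.5, 2.5, 2.5, 2.5, 2.5, 2.5, 2.5, 2.5, 2.5, 2.5], "delta_pos": [[-2.47, -0.11, -0.3], [-2.47, -0.09, -0.3], [-2.47, -0.08, -0.3], [-2.48, -0.06, -0.3], [-2.48, -0.04, -0.3], [-2.48, -0.03, -0.3], [-2.48, -0.01, -0.3], [-2.48, 0.01, -0.3], [-2.48, 0.03, -0.3], [-2.48, 0.04, -0.3], [-2.48, 0.06, -0.3], [-2.47, 0.08, -0.3], [-2.47, 0.09, -0.3], [-2.47, 0.11, -0.3]], "angular": [[0.0001, 0.0, 0.0069], [0.0001, 0.0, 0.0069], [0.0001, 0.0, 0.0069], [0.0001, 0.0, 0.0069], [0.0001, 0.0, 0.0069], [0.0001, 0.0, 0.0069], [0.0001, 0.0, 0.0069], [0.0001, 0.0, 0.0069], [0.0001, 0.0, 0.0069], [0.0001, 0.0, 0.0069], [0.0001, 0.0, 0.0069], [0.0001, 0.0, 0.0069], [0.0001, 0.0, 0.0069], [0.0001, 0.0, 0.0069]]}
```

>>> {"op": "carry_out", "data": {
  "claw": [2.5,2.5,2.5,2.5,2.5,2.5,2.5,2.5,2.5,2.5,2.5,2.5,2.5,2.5,2.5,2.5,2.5,2.5,2.5,2.5],
  "delta_pos": [
    [0,0,-2.5],
    [0,0,-2.5],
    [0,0,-2.5],
    [0,0,-2.5],
    [-2.48,-0.1,-0.3],
    [-2.48,-0.1,-0.3],
    [-2.48,-0.1,-0.3],
    [-2.48,-0.05,-0.3],
    [-2.48,-0.05,-0.3],
    [-2.48,0,-0.3],
    [-2.48,0,-0.3],
    [-2.48,0,-0.3],
    [-2.48,0,-0.3],
    [-2.48,0.05,-0.3],
    [-2.48,0.05,-0.3],
    [-2.48,0.1,-0.3],
    [-2.48,0.1,-0.3],
    [-2.48,0.1,-0.3],
    [0,0,0],
    [0,0,0]
  ],
  "angular": [
    [0,0,0],
    [0,0,0],
    [0,0,0],
    [0,0,0],
    [0,0,0.007],
    [0,0,0.007],
    [0,0,0.007],
    [0,0,0.007],
    [0,0,0.007],
    [0,0,0.007],
    [0,0,0.007],
    [0,0,0.007],
    [0,0,0.007],
    [0,0,0.007],
    [0,0,0.007],
    [0,0,0.007],
    [0,0,0.007],
    [0,0,0.007],
    [0,0,0],
    [0,0,0]
  ]
}}

```text
clock: 8.3
position: [0.5041, -0.3407, 0.1492]
ee_rot: [-2.124, -2.314, -0.0]
force: [-0.3, 1.9, -0.6]
width: 0.342
gripper_force: 20.0
```

```bash
python3 b.py w4 tote_in tote casting1
```

```text
8.35 [ 0.5043 -0.3397  0.1492] [-2.1219 -2.3152 -0.0007]
  tote_in 0.6 [352.1 186.2] [ 0.5394 -0.3352]
  tote 0.65 [350.7 184.1] [ 0.5382 -0.3337]
  tote 0.62 [348.8 185.1] [ 0.5362 -0.335 ]
  casting1 0.9 [316.9 241.6] [ 0.5069 -0.4033]
  casting1 0.58 [355.  187.1] [ 0.5428 -0.3361]
  mid 0.7 [319.7 234.7] [ 0.5086 -0.387 ]
```

View pics/w4.png

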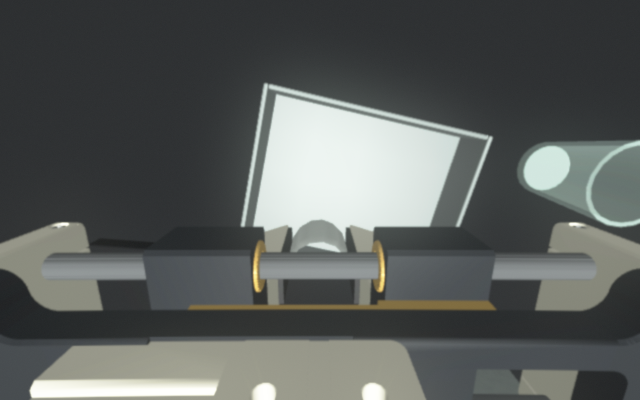

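The tote floor centre is near (352,186), the box is yawed about -9°, and the held casting shows at (318,235). Lower casting 1 left of centre and release it.

>>> {"op": "carry_out", "data": {
  "claw": [2.5,2.5,2.5,2.5,2.5,2.5,2.5,4.6,4.6,4.6,4.6,4.6,4.6,4.6,4.6,4.6,4.6],
  "delta_pos": [
    [0.5,0,3],
    [0.5,0,3],
    [0,0,3],
    [0,0,3],
    [0,0,1.6],
    [0,0,0],
    [0,0,0],
    [0,0,0],
    [0,0,0],
    [0,0,0],
    [0,0,-1.5],
    [0,0,-3],
    [0,0,-3],
    [0,0,-3],
    [0,0,-3],
    [0,0,0],
    [0,0,0]
  ],
  "angular": [
    [0,0,0],
    [0,0,0],
    [0,0,0],
    [0,0,0],
    [0,0,0],
    [0,0,0],
    [0,0,0],
    [0,0,0],
    [0,0,0],
    [0,0,0],
    [0,0,0],
    [0,0,0],
    [0,0,0],
    [0,0,0],
    [0,0,0],
    [0,0,0],
    [0,0,0]
  ]
}}

```text
clock: 10.25
position: [0.5041, -0.331, 0.1502]
ee_rot: [2.122, 2.313, 0.001]
force: [-0.7, -0.2, -0.3]
width: 0.499
gripper_force: 0.0
```

```bash
python3 b.py w5 casting1; python3 plan.py 0.458 -0.0735 0.10 100.5 11 5.2
```

```text
10.3 [ 0.5034 -0.3307  0.1489] [ 2.1231  2.315  -0.0001]
  casting1 0.56 [318.6 188.3] [ 0.5038 -0.3317]
  mid 0.54 [315.1 181.1] [ 0.4992 -0.3202]
clock 10.4 pos [ 0.5029 -0.3305  0.1477] yaw 94.95
{"claw": [5.2, 5.2, 5.2, 5.2, 5.2, 5.2, 5.2, 5.2, 5.2, 5.2, 5.2], "delta_pos": [[2.36, -0.2, 0.44], [2.36, -0.18, 0.44], [2.37, -0.16, 0.44], [2.37, -0.14, 0.44], [2.37, -0.12, 0.44], [2.37, -0.1, 0.44], [2.37, -0.08, 0.43], [2.37, -0.06, 0.43], [2.37, -0.04, 0.43], [2.37, -0.02, 0.43], [2.37, 0.0, 0.43]], "angular": [[-0.0001, -0.0001, -0.0088], [-0.0001, -0.0001, -0.0088], [-0.0001, -0.0001, -0.0088], [-0.0001, -0.0001, -0.0088], [-0.0001, -0.0001, -0.0088], [-0.0001, -0.0001, -0.0088], [-0.0001, -0.0001, -0.0088], [-0.0001, -0.0001, -0.0088], [-0.0001, -0.0001, -0.0088], [-0.0001, -0.0001, -0.0088], [-0.0001, -0.0001, -0.0088]]}
```

>>> {"op": "carry_out", "data": {
  "claw": [5.2,5.2,5.2,5.2,5.2,5.2,5.2,5.2,5.2,5.2,5.2,5.2,5.2],
  "delta_pos": [
    [2.37,-0.2,0.44],
    [2.37,-0.2,0.44],
    [2.37,-0.15,0.44],
    [2.37,-0.15,0.44],
    [2.37,-0.1,0.44],
    [2.37,-0.1,0.44],
    [2.37,-0.1,0.44],
    [2.37,-0.05,0.44],
    [2.37,-0.05,0.44],
    [2.37,0,0.44],
    [2.37,0,0.44],
    [0,0,0],
    [0,0,0]
  ],
  "angular": [
    [0,0,-0.0088],
    [0,0,-0.0088],
    [0,0,-0.0088],
    [0,0,-0.0088],
    [0,0,-0.0088],
    [0,0,-0.0088],
    [0,0,-0.0088],
    [0,0,-0.0088],
    [0,0,-0.0088],
    [0,0,-0.0088],
    [0,0,-0.0088],
    [0,0,0],
    [0,0,0]
  ]
}}

```text
clock: 11.7
position: [0.4583, -0.0733, 0.0995]
ee_rot: [-2.007, -2.416, 0.001]
force: [-0.4, -0.5, 0.1]
width: 0.564
gripper_force: 0.0
```

```bash
python3 b.py w6 casting1 tray_floor upper_mouth; python3 -c "
from cell import arm; print(arm.observe()['position'])"
```

```text
11.75 [ 0.4586 -0.074   0.0996] [-2.0085 -2.4148  0.0011]
  casting1 0.87 [319.9 200.8] [ 0.4589 -0.0739]
  mid 0.85 [320.7 196. ] [ 0.4578 -0.0645]
  tray_floor 0.79 [337.1 161.2] [ 0.4672 -0.0351]
  upper_mouth 0.56 [494.1 162.5] [ 0.5282 -0.0084]
  upper_mouth 0.51 [336.7 160.5] [ 0.4565 -0.0208]
[ 0.45886396 -0.07439747  0.09996218]
```

Casting 2 lies right under the TCP. Descend 9.1 cm, grip and lift.

>>> {"op": "carry_out", "data": {
  "claw": [5.2,5.2,5.2,5.2,5.2,5.2,2.5,2.5,2.5,2.5,2.5,2.5,2.5,2.5,2.5,2.5],
  "delta_pos": [
    [0,0,2.5],
    [0,0,2.5],
    [0,0,2.5],
    [0,0,1.6],
    [0,0,0],
    [0,0,0],
    [0,0,0],
    [0,0,0],
    [0,0,0],
    [0,0,0],
    [0,0,-2.5],
    [0,0,-2.5],
    [0,0,-3],
    [0,0,-3],
    [0,0,-3],
    [0,0,0]
  ],
  "angular": [
    [0,0,0],
    [0,0,0],
    [0,0,0],
    [0,0,0],
    [0,0,0],
    [0,0,0],
    [0,0,0],
    [0,0,0],
    [0,0,0],
    [0,0,0],
    [0,0,0],
    [0,0,0],
    [0,0,0],
    [0,0,0],
    [0,0,0],
    [0,0,0]
  ]
}}

```text
clock: 13.55
position: [0.461, -0.0735, 0.1526]
ee_rot: [2.005, 2.411, 0.005]
force: [0.4, 1.1, -1.1]
width: 0.34
gripper_force: 20.0
```

```bash
python3 plan.py 0.585 -0.342 0.15 95 12 2.5 
```

```text
clock 13.55 pos [ 0.461  -0.0735  0.1526] yaw 100.5
{"claw": [2.5, 2.5, 2.5, 2.5, 2.5, 2.5, 2.5, 2.5, 2.5, 2.5, 2.5, 2.5], "delta_pos": [[-2.39, 0.61, 0.03], [-2.38, 0.63, 0.03], [-2.38, 0.65, 0.03], [-2.37, 0.67, 0.03], [-2.37, 0.68, 0.03], [-2.36, 0.7, 0.03], [-2.36, 0.72, 0.03], [-2.35, 0.74, 0.03], [-2.34, 0.76, 0.02], [-2.34, 0.78, 0.02], [-2.33, 0.8, 0.02], [-2.33, 0.82, 0.02]], "angular": [[0.0005, 0.0002, 0.008], [0.0005, 0.0002, 0.008], [0.0005, 0.0002, 0.008], [0.0005, 0.0002, 0.008], [0.0005, 0.0002, 0.008], [0.0005, 0.0002, 0.008], [0.0005, 0.0002, 0.008], [0.0005, 0.0002, 0.008], [0.0005, 0.0002, 0.008], [0.0005, 0.0002, 0.008], [0.0005, 0.0002, 0.008], [0.0005, 0.0002, 0.008]]}
```

>>> {"op": "carry_out", "data": {
  "claw": [2.5,2.5,2.5,2.5,2.5,2.5,2.5,2.5,2.5,2.5,2.5,2.5,2.5,2.5],
  "delta_pos": [
    [-2.38,0.65,0],
    [-2.38,0.65,0],
    [-2.38,0.65,0],
    [-2.36,0.7,0],
    [-2.36,0.7,0],
    [-2.36,0.7,0],
    [-2.36,0.7,0],
    [-2.35,0.75,0],
    [-2.35,0.75,0],
    [-2.34,0.8,0],
    [-2.34,0.8,0],
    [-2.34,0.8,0],
    [0,0,0],
    [0,0,0]
  ],
  "angular": [
    [0,0,0.008],
    [0,0,0.008],
    [0,0,0.008],
    [0,0,0.008],
    [0,0,0.008],
    [0,0,0.008],
    [0,0,0.008],
    [0,0,0.008],
    [0,0,0.008],
    [0,0,0.008],
    [0,0,0.008],
    [0,0,0.008],
    [0,0,0],
    [0,0,0]
  ]
}}

```text
clock: 14.95
position: [0.5832, -0.3417, 0.1477]
ee_rot: [-2.122, -2.314, 0.001]
force: [-0.1, 0.3, -1.0]
width: 0.339
gripper_force: 20.0
```

```bash
python3 b.py w7 tote_in casting1
```

```text
15.0 [ 0.5833 -0.3409  0.1481] [-2.1206 -2.3156 -0.0001]
  tote_in 0.78 [280.6 179.9] [ 0.5409 -0.3357]
  casting1 0.93 [320.9 238. ] [ 0.59  -0.399]
  casting1 0.89 [246.  174.3] [ 0.5036 -0.3331]
  mid 0.97 [319.7 234.5] [ 0.5876 -0.3873]
  mid 0.66 [252.2 166.5] [ 0.5142 -0.321 ]
```

>>> {"op": "carry_out", "data": {
  "claw": [2.5,2.5,2.5,2.5,2.5,2.5,2.5,4.6,4.6,4.6,4.6,4.6,4.6,4.6,4.6,4.6,4.6,4.6],
  "delta_pos": [
    [0,0,3],
    [0,0,3],
    [0,0,3],
    [0,0,3],
    [0,0,1.4],
    [0,0,0],
    [0,0,0],
    [0,0,0],
    [0,0,0],
    [0,0,0],
    [0,0,-1.5],
    [0,0,-3],
    [0,0,-4],
    [0,0,-4],
    [0,0,-4],
    [0,0,-4],
    [0,0,-4],
    [0,0,0]
  ],
  "angular": [
    [0,0,0],
    [0,0,0],
    [0,0,0],
    [0,0,0],
    [0,0,0],
    [0,0,0],
    [0,0,0],
    [0,0,0],
    [0,0,0],
    [0,0,0],
    [0,0,0],
    [0,0,0],
    [0,0,0],
    [0,0,0],
    [0,0,0],
    [0,0,0],
    [0,0,0],
    [0,0,0]
  ]
}}

```text
clock: 16.95
position: [0.5865, -0.3424, 0.2684]
ee_rot: [2.115, 2.308, 0.006]
force: [1.4, -0.3, -0.2]
width: 0.501
gripper_force: 0.0
```

```bash
python3 b.py w8 tote_in casting1; python3 plan.py 0.59 0.22 0.32 95 18 4.6
```

```text
17.0 [ 0.5854 -0.3421  0.265 ] [2.1174 2.3113 0.0034]
  tote_in 0.65 [286.2 164.2] [ 0.5401 -0.3383]
  casting1 0.59 [260.2 154.5] [ 0.5012 -0.3275]
  casting1 0.59 [318.3 169.4] [ 0.588  -0.3421]
  mid 0.6 [265.9 154.9] [ 0.5126 -0.325 ]
  mid 0.56 [315.9 160.5] [ 0.5831 -0.3266]
clock 17.15 pos [ 0.5831 -0.3416  0.2597] yaw 95.01
{"claw": [4.6, 4.6, 4.6, 4.6, 4.6, 4.6, 4.6, 4.6, 4.6, 4.6, 4.6, 4.6, 4.6, 4.6, 4.6, 4.6, 4.6, 4.6], "delta_pos": [[3.11, 0.31, -0.33], [3.11, 0.31, -0.33], [3.11, 0.31, -0.33], [3.11, 0.31, -0.33], [3.11, 0.31, -0.33], [3.11, 0.31, -0.33], [3.11, 0.31, -0.33], [3.11, 0.31, -0.33], [3.11, 0.31, -0.33], [3.11, 0.31, -0.33], [3.11, 0.31, -0.33], [3.11, 0.31, -0.33], [3.11, 0.31, -0.33], [3.11, 0.31, -0.33], [3.11, 0.31, -0.34], [3.11, 0.31, -0.34], [3.11, 0.31, -0.34], [3.11, 0.31, -0.34]], "angular": [[-0.0001, -0.0, 0.0], [-0.0001, -0.0, 0.0], [-0.0001, -0.0, 0.0], [-0.0001, -0.0, 0.0], [-0.0001, -0.0, 0.0], [-0.0001, -0.0, 0.0], [-0.0001, -0.0, 0.0], [-0.0001, -0.0, 0.0], [-0.0001, -0.0, 0.0], [-0.0001, -0.0, 0.0], [-0.0001, -0.0, 0.0], [-0.0001, -0.0, 0.0], [-0.0001, -0.0, 0.0], [-0.0001, -0.0, 0.0], [-0.0001, -0.0, 0.0], [-0.0001, -0.0, 0.0], [-0.0001, -0.0, 0.0], [-0.0001, -0.0, 0.0]]}
```

>>> {"op": "carry_out", "data": {
  "claw": [4.6,4.6,4.6,4.6,4.6,4.6,4.6,4.6,4.6,4.6,4.6,4.6],
  "delta_pos": [
    [3,0.4,0],
    [3,0.4,0],
    [3,0.4,0],
    [3,0.4,0],
    [3,0.4,0],
    [3,0.4,0],
    [3,0.4,0],
    [3,0.4,0],
    [3,0.4,0],
    [0,0,0],
    [0,0,0],
    [0,0,0]
  ],
  "angular": [
    [0,0,0],
    [0,0,0],
    [0,0,0],
    [0,0,0],
    [0,0,0],
    [0,0,0],
    [0,0,0],
    [0,0,0],
    [0,0,0],
    [0,0,0],
    [0,0,0],
    [0,0,0]
  ]
}}

```text
clock: 18.35
position: [0.5956, -0.0711, 0.2592]
ee_rot: [-2.123, -2.314, 0.002]
force: [0.7, -1.2, 0.2]
width: 0.502
gripper_force: 0.0
```

```bash
python3 b.py w9 upper_mouth lower_mouth rig; python3 - <<'E'
import cv2
i=cv2.imread("pics/w9.png")[60:240,230:450]
cv2.imwrite("pics/w9c.png",cv2.resize(i,None,fx=3.3,fy=3.3,interpolation=cv2.INTER_CUBIC))
E
```

```text
18.4 [ 0.5957 -0.0713  0.2593] [-2.1241 -2.3139  0.002 ]
  upper_mouth 0.8 [335.1 130.3] [ 0.6058 -0.0085]
  lower_mouth 0.84 [335.  127.8] [ 0.6082 -0.0066]
  rig 0.6 [329.  127.5] [ 0.6039 -0.0078]
```

View pics/w9c.png

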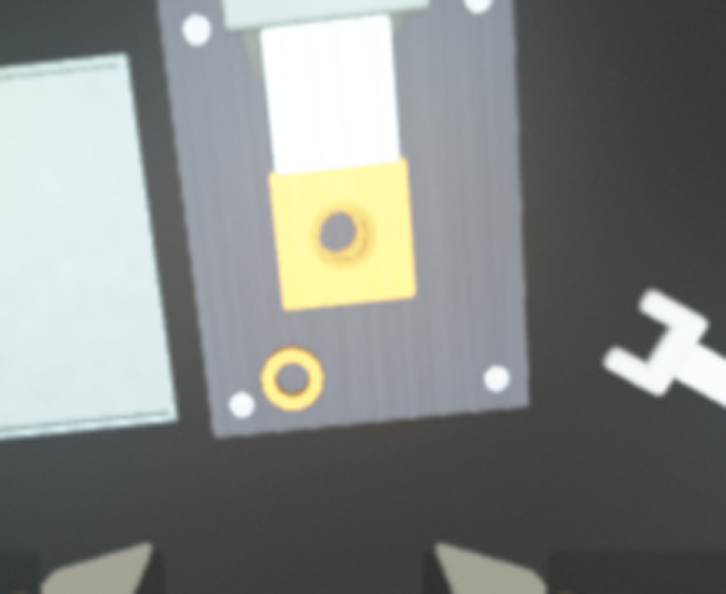

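```bash
cat > e.py <<'E'
from cell import arm
from h import *
np.set_printoptions(precision=4,suppress=True)
def mouth(im,z=.125,ctr=None):
    hsv=cv2.cvtColor(im["frame"],cv2.COLOR_RGB2HSV)
    m=((hsv[...,0]>12)&(hsv[...,0]<35)&(hsv[...,1]>70)&(hsv[...,2]>110)).astype(np.uint8)
    n,l,st,c=cv2.connectedComponentsWithStats(m); k=1+np.argmax(st[1:,4])
    cs,h=cv2.findContours((l==k).astype(np.uint8),cv2.RETR_CCOMP,cv2.CHAIN_APPROX_NONE)
    o=max(cs,key=cv2.contourArea); box=cv2.boxPoints(cv2.minAreaRect(o))
    w=np.array([onz(im,(p[0]/640,p[1]/400),z)[:2] for p in cv2.approxPolyDP(o,4,True).reshape(-1,2)])
    return st[k],w,w.mean(0)
if __name__=="__main__":
    im=arm.get_image("wrist"); print(mouth(im))
    f=lambda q:onz(im,((q[0]/3.3+230)/640,(q[1]/3.3+60)/400),.125)[:2]
    Q=np.array([f(q) for q in ((269,173),(408,158),(416,297),(284,311))]); print("block",Q,Q.mean(0),"hole",f((344,234)))
    for a,b in ((0,1),(3,2),(3,0),(2,1)): v=Q[b]-Q[a]; print(np.linalg.norm(v),np.degrees(np.arctan2(v[1],v[0])))
    T=np.array(im["T"]);print(T[:3,3])
E
python3 e.py; python3 plan.py 0.59 0.22 0.32 95 10 4.6
```

```text
(array([ 217,  300,  307,   10, 1737], dtype=int32), array([[ 0.8448, -0.1917],
       [ 0.8319, -0.1823],
       [ 0.4888, -0.221 ]]), array([ 0.7218, -0.1983]))
block [[ 0.5816  0.0067]
 [ 0.6222  0.0145]
 [ 0.6295 -0.0257]
 [ 0.5895 -0.0334]] [ 0.6057 -0.0095] hole [ 0.6056 -0.0089]
0.04136655339588361 10.80242126283634
0.040770598319388854 10.946110435595658
0.040938449287124444 101.06685906232295
0.04083779644986455 100.23119044264656
[ 0.5896 -0.0024  0.4184]
clock 18.6 pos [ 0.596  -0.0706  0.2598] yaw 94.93
{"claw": [4.6, 4.6, 4.6, 4.6, 4.6, 4.6, 4.6, 4.6, 4.6, 4.6], "delta_pos": [[2.9, 0.19, -0.6], [2.9, 0.19, -0.6], [2.9, 0.19, -0.6], [2.9, 0.19, -0.6], [2.9, 0.19, -0.6], [2.9, 0.19, -0.6], [2.9, 0.19, -0.6], [2.9, 0.19, -0.6], [2.9, 0.19, -0.6], [2.9, 0.19, -0.6]], "angular": [[-0.0, 0.0, -0.0001], [-0.0, 0.0, -0.0001], [-0.0, 0.0, -0.0001], [-0.0, 0.0, -0.0001], [-0.0, 0.0, -0.0001], [-0.0, 0.0, -0.0001], [-0.0, 0.0, -0.0001], [-0.0, 0.0, -0.0001], [-0.0, 0.0, -0.0001], [-0.0, 0.0, -0.0001]]}
```

The block edges measure 41 mm, close to the true 40, so I take the mouth as (0.6057, -0.0092) with rig yaw 10.7°. On to the rack.

>>> {"op": "carry_out", "data": {
  "claw": [4.6,4.6,4.6,4.6,4.6,4.6,4.6,4.6,4.6,4.6,4.6,4.6,4.6],
  "delta_pos": [
    [2.9,0.2,-0.6],
    [2.9,0.2,-0.6],
    [2.9,0.2,-0.6],
    [2.9,0.2,-0.6],
    [2.9,0.2,-0.6],
    [2.9,0.2,-0.6],
    [2.9,0.2,-0.6],
    [2.9,0.2,-0.6],
    [2.9,0.2,-0.6],
    [2.9,0.2,-0.6],
    [0,0,0],
    [0,0,0],
    [0,0,0]
  ],
  "angular": [
    [0,0,0],
    [0,0,0],
    [0,0,0],
    [0,0,0],
    [0,0,0],
    [0,0,0],
    [0,0,0],
    [0,0,0],
    [0,0,0],
    [0,0,0],
    [0,0,0],
    [0,0,0],
    [0,0,0]
  ]
}}

```text
clock: 19.9
position: [0.5911, 0.2193, 0.3197]
ee_rot: [2.124, 2.314, -0.001]
force: [0.5, -1.0, 0.4]
width: 0.499
gripper_force: 0.0
```

```bash
python3 b.py w10 rod_head rack; python3 - <<'E'
import cv2
i=cv2.imread("pics/w10.png")[60:240,210:430]
cv2.imwrite("pics/w10c.png",cv2.resize(i,None,fx=3.3,fy=3.3,interpolation=cv2.INTER_CUBIC))
E
```

```text
19.95 [0.5911 0.2192 0.3197] [ 2.1244  2.3136 -0.0014]
  rod_head 0.86 [340.9  96.6] [0.6053 0.3156]
  rod_head 0.8 [209.4  40.5] [0.471  0.3558]
  rod_head 0.77 [379.3 147.3] [0.652  0.2678]
  rod_head 0.28 [233.8 110.3] [0.4953 0.2925]
  rack 0.64 [291.3 109.2] [0.5394 0.3046]
```

View pics/w10c.png

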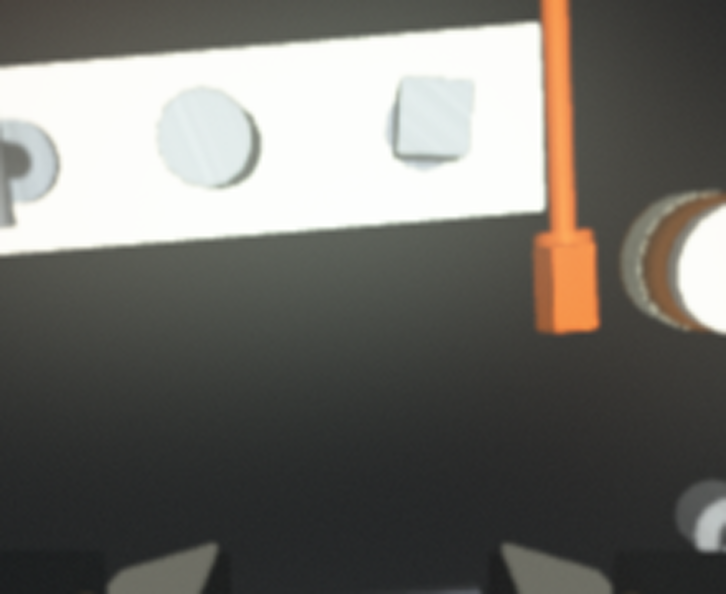

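The crop shows the square head at (434,118), the knob at (208,137) and the orange look-alike just outside the rack at (567,285). Before I grasp, I locate the orange rods for clearance.

```bash
cat > f.py <<'E'
from cell import arm
from h import *
np.set_printoptions(precision=4,suppress=True)
I={n:arm.get_image(n) for n in("scene","side","wrist")}
def orange(im):
    h=cv2.cvtColor(im["frame"],cv2.COLOR_RGB2HSV); m=((h[...,0]<14)&(h[...,1]>170)&(h[...,2]>120)).astype(np.uint8)
    n,l,s,c=cv2.connectedComponentsWithStats(m); o=[]
    for k in range(1,n):
        if s[k,4]>40: ys,xs=np.nonzero(l==k); o.append((s[k].tolist(),[(xs[ys<=ys.min()+2].mean(),ys.min()),(xs[ys>=ys.max()-2].mean(),ys.max())]))
    return o
for n in I:
    for o in orange(I[n]): print(n,o)
im=I["wrist"]; f=lambda q,z=.181:onz(im,((q[0]/3.3+210)/640,(q[1]/3.3+60)/400),z)[:2]
Q=np.array([f(q) for q in ((402,77),(474,80),(470,157),(397,155))]); print("head",Q.mean(0))
for a,b in ((0,1),(3,2),(3,0),(2,1)): v=Q[b]-Q[a]; print(np.linalg.norm(v),np.degrees(np.arctan2(v[1],v[0])))
print("knob",f((205,136),.175)); a,b=f((545,211),.135),f((0,254),.135); print("rack edge",np.degrees(np.arctan2(*(a-b)[::-1])),a)
a,b=f((540,22),.135),f((0,66),.135);print(np.degrees(np.arctan2(*(a-b)[::-1])),a)
E
python3 f.py
```

```text
scene ([483, 247, 26, 65, 520], [(np.float64(500.75), np.int64(247)), (np.float64(485.5), np.int64(311))])
scene ([378, 289, 64, 46, 440], [(np.float64(379.2), np.int64(289)), (np.float64(438.125), np.int64(334))])
scene ([126, 323, 43, 48, 97], [(np.float64(127.5), np.int64(323)), (np.float64(166.71428571428572), np.int64(370))])
wrist ([192, 8, 120, 44, 1372], [(np.float64(303.89285714285717), np.int64(8)), (np.float64(205.55555555555554), np.int64(51))])
wrist ([375, 44, 7, 29, 136], [(np.float64(377.3333333333333), np.int64(44)), (np.float64(380.25), np.int64(72))])
wrist ([377, 132, 14, 29, 284], [(np.float64(386.3333333333333), np.int64(132)), (np.float64(383.15625), np.int64(160))])
head [0.6051 0.3159]
0.021186295383945404 2.6793930407715263
0.021910258229619773 3.4230808375493273
0.021816936884920455 91.7285379971245
0.02153256060074116 93.63754371361519
knob [0.5361 0.3051]
rack edge 9.3750397040117 [0.6498 0.2927]
9.31049814898093 [0.6397 0.353 ]
```

```bash
cat > g.py <<'E'
from cell import arm
from h import *
np.set_printoptions(precision=3,suppress=True)
I={n:arm.get_image(n) for n in("scene","side","wrist")}
save(I["scene"],"s2");save(I["side"],"sd2")
g=lambda n,p,z:onz(I[n],(p[0]/640,p[1]/400),z)
for n,p in (("scene",(500,250)),("scene",(485.5,311)),("scene",(381,290)),("scene",(438,334)),("wrist",(304,10)),("wrist",(200,45)),("wrist",(377,44)),("wrist",(383,155))):
    print(n,p,g(n,p,.01),g(n,p,.16))
a=cv2.imread("pics/s2.png")[180:400,340:540]; b=cv2.imread("pics/sd2.png")[180:400,180:380]
cv2.imwrite("pics/c2.png",cv2.resize(np.hstack([a,b]),None,fx=2,fy=2))
E
python3 g.py
```

```text
scene (500, 250) [0.39  0.377 0.01 ] [0.535 0.425 0.16 ]
scene (485.5, 311) [0.559 0.442 0.01 ] [0.674 0.478 0.16 ]
scene (381, 290) [0.664 0.256 0.01 ] [0.76  0.325 0.16 ]
scene (438, 334) [0.67  0.404 0.01 ] [0.765 0.447 0.16 ]
wrist (304, 10) [0.55  0.442 0.01 ] [0.561 0.393 0.16 ]
wrist (200, 45) [0.4   0.384 0.01 ] [0.459 0.353 0.16 ]
wrist (377, 44) [0.66  0.408 0.01 ] [0.636 0.37  0.16 ]
wrist (383, 155) [0.693 0.248 0.01 ] [0.658 0.261 0.16 ]
```

View pics/c2.png

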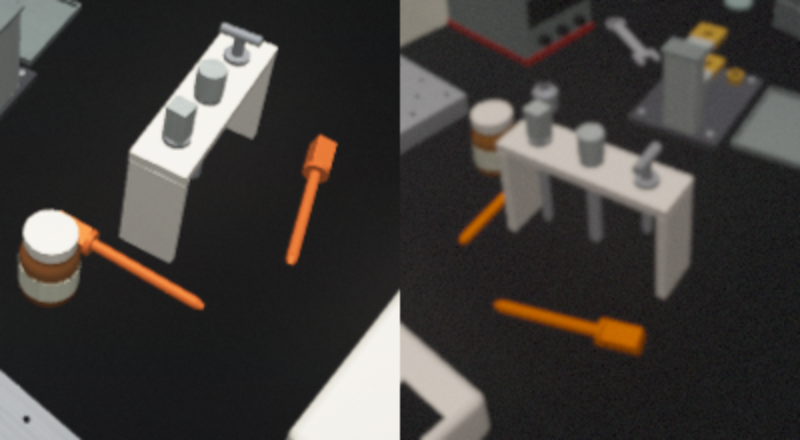

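Both orange rods have toppled on their own and now lie flat on the bench: one beside the jar, left panel (140,265), the other at (310,195). The rack, its three rods and the jar are undisturbed. The guide rod head is at (0.605, 0.316) with yaw about 3°.

```bash
python3 plan.py 0.605 0.3159 0.205 92.9 5 4.6|tail -1
```

```text
{"claw": [4.6, 4.6, 4.6, 4.6, 4.6], "delta_pos": [[1.87, 0.45, 2.3], [1.88, 0.44, 2.3], [1.88, 0.42, 2.3], [1.88, 0.41, 2.3], [1.88, 0.39, 2.3]], "angular": [[-0.0, 0.0, 0.0073], [-0.0, 0.0, 0.0073], [-0.0, 0.0, 0.0073], [-0.0, 0.0, 0.0073], [-0.0, 0.0, 0.0073]]}
```

>>> {"op": "carry_out", "data": {
  "claw": [4.6,4.6,4.6,4.6,4.6,4.6,4.6,4.6],
  "delta_pos": [
    [1.88,0.42,2.3],
    [1.88,0.42,2.3],
    [1.88,0.42,2.3],
    [1.88,0.42,2.3],
    [1.88,0.42,2.3],
    [0,0,0],
    [0,0,0],
    [0,0,0]
  ],
  "angular": [
    [0,0,0.0073],
    [0,0,0.0073],
    [0,0,0.0073],
    [0,0,0.0073],
    [0,0,0.0073],
    [0,0,0],
    [0,0,0],
    [0,0,0]
  ]
}}

```text
clock: 21.15
position: [0.6056, 0.3155, 0.2062]
ee_rot: [2.165, 2.275, 0.002]
force: [-0.3, 0.3, -0.1]
width: 0.502
gripper_force: 0.0
```

```bash
python3 b.py w11 rod_head; python3 plan.py 0.605 0.3159 0.146 92.9 3 4.6
```

```text
21.2 [0.6057 0.3154 0.2064] [2.1649 2.275  0.0026]
  rod_head 0.97 [378.1 228.4] [0.6495 0.3107]
  rod_head 0.95 [158.5 110. ] [0.4952 0.3867]
  rod_head 0.71 [319.  220.8] [0.6054 0.3145]
clock 21.25 pos [0.6057 0.3154 0.2064] yaw 92.84
{"claw": [4.6, 4.6, 4.6], "delta_pos": [[0.02, -0.03, 2.01], [0.02, -0.02, 2.01], [0.02, -0.02, 2.01]], "angular": [[0.0007, -0.0001, -0.0004], [0.0007, -0.0001, -0.0004], [0.0007, -0.0001, -0.0004]]}
```

>>> {"op": "carry_out", "data": {
  "claw": [4.6,4.6,4.6,4.6,4.6,1.5,1.5,1.5,1.5,1.5,1.5],
  "delta_pos": [
    [0.05,-0.07,2],
    [0,0,2],
    [0,0,2],
    [0,0,0],
    [0,0,0],
    [0,0,0],
    [0,0,0],
    [0,0,0],
    [0,0,0],
    [0,0,0],
    [0,0,0]
  ],
  "angular": [
    [0,0,0],
    [0,0,0],
    [0,0,0],
    [0,0,0],
    [0,0,0],
    [0,0,0],
    [0,0,0],
    [0,0,0],
    [0,0,0],
    [0,0,0],
    [0,0,0]
  ],
  "force": 40
}}

```text
clock: 22.35
position: [0.6044, 0.3168, 0.1457]
ee_rot: [2.164, 2.277, 0.002]
force: [-0.3, -1.4, 5.7]
width: 0.242
gripper_force: 40.0
```

>>> {"op": "carry_out", "data": {
  "claw": [1.5,1.5,1.5,1.5,1.5,1.5,1.5,1.5,1.5,1.5,1.5,1.5],
  "delta_pos": [
    [0,0,-1],
    [0,0,-2],
    [0,0,-2],
    [0,0,-2],
    [0,0,-2],
    [0,0,-2],
    [0,0,-2],
    [0,0,-2],
    [0,0,-1.5],
    [0,0,0],
    [0,0,0],
    [0,0,0]
  ],
  "angular": [
    [0,0,0],
    [0,0,0],
    [0,0,0],
    [0,0,0],
    [0,0,0],
    [0,0,0],
    [0,0,0],
    [0,0,0],
    [0,0,0],
    [0,0,0],
    [0,0,0],
    [0,0,0]
  ]
}}

```text
clock: 23.55
position: [0.6037, 0.3162, 0.3087]
ee_rot: [-2.164, -2.277, 0.003]
force: [0.3, -0.1, -2.4]
width: 0.237
gripper_force: 40.0
```

```bash
python3 plan.py 0.6057 -0.0092 0.31 92.85 14 1.5
```

```text
clock 23.55 pos [0.6037 0.3162 0.3087] yaw 92.91
{"claw": [1.5, 1.5, 1.5, 1.5, 1.5, 1.5, 1.5, 1.5, 1.5, 1.5, 1.5, 1.5, 1.5, 1.5], "delta_pos": [[-2.32, -0.1, -0.01], [-2.32, -0.1, -0.01], [-2.32, -0.1, -0.01], [-2.32, -0.1, -0.01], [-2.32, -0.1, -0.01], [-2.32, -0.1, -0.01], [-2.32, -0.1, -0.01], [-2.32, -0.1, -0.01], [-2.32, -0.1, -0.01], [-2.32, -0.1, -0.01], [-2.32, -0.1, -0.01], [-2.32, -0.1, -0.01], [-2.32, -0.1, -0.01], [-2.32, -0.1, -0.01]], "angular": [[-0.0001, 0.0001, 0.0001], [-0.0001, 0.0001, 0.0001], [-0.0001, 0.0001, 0.0001], [-0.0001, 0.0001, 0.0001], [-0.0001, 0.0001, 0.0001], [-0.0001, 0.0001, 0.0001], [-0.0001, 0.0001, 0.0001], [-0.0001, 0.0001, 0.0001], [-0.0001, 0.0001, 0.0001], [-0.0001, 0.0001, 0.0001], [-0.0001, 0.0001, 0.0001], [-0.0001, 0.0001, 0.0001], [-0.0001, 0.0001, 0.0001], [-0.0001, 0.0001, 0.0001]]}
```

>>> {"op": "carry_out", "data": {
  "claw": [1.5,1.5,1.5,1.5,1.5,1.5,1.5,1.5,1.5,1.5,1.5,1.5,1.5,1.5,1.5,1.5,1.5,1.5,1.5],
  "delta_pos": [
    [-1,-0.1,0],
    [-2,-0.1,0],
    [-2,-0.1,0],
    [-2,-0.1,0],
    [-2,-0.1,0],
    [-2,-0.1,0],
    [-2,-0.1,0],
    [-2,-0.1,0],
    [-2,-0.1,0],
    [-2,-0.1,0],
    [-2,-0.1,0],
    [-2,-0.1,0],
    [-2,-0.1,0],
    [-2,-0.1,0],
    [-2,0,0],
    [-2,0,0],
    [-1.5,0,0],
    [0,0,0],
    [0,0,0]
  ],
  "angular": [
    [0,0,0],
    [0,0,0],
    [0,0,0],
    [0,0,0],
    [0,0,0],
    [0,0,0],
    [0,0,0],
    [0,0,0],
    [0,0,0],
    [0,0,0],
    [0,0,0],
    [0,0,0],
    [0,0,0],
    [0,0,0],
    [0,0,0],
    [0,0,0],
    [0,0,0],
    [0,0,0],
    [0,0,0]
  ]
}}

```text
clock: 25.45
position: [0.6064, -0.0083, 0.3098]
ee_rot: [-2.164, -2.276, -0.0]
force: [-0.1, 1.1, -1.2]
width: 0.238
gripper_force: 40.0
```

```bash
cat > k.py <<'E'
from cell import arm
from h import *
np.set_printoptions(precision=4,suppress=True)
I={n:arm.get_image(n) for n in("scene","side")}
wr=arm.get_image("wrist"); s=arm.observe(); print(s["clock"],s["position"],s["ee_rot"],s["force"])
p=np.array(s["position"]); ax=R.from_rotvec(s["ee_rot"]).as_matrix()[:,2]; tip=p-ax*.019+ax*.155
print("nominal tip",tip)
for l in ("guide_rod","rod_head","upper_mouth"):
    rs=[]
    for n,im in I.items():
        e={"guide_rod":tip,"rod_head":p-ax*.019,"upper_mouth":np.array([.6057,-.0092,.125])}[l]; q=proj(im,e)[0]
        c=[np.array(r["centre"]) for r in arm.place_of(l,im)]
        c=[x for x in c if np.linalg.norm(x*[640,400]-q)<15]
        if c: c=min(c,key=lambda x:np.linalg.norm(x*[640,400]-q)); rs.append(ray(im,c)); print(l,n,"expected",q,"seen",c*[640,400])
    if len(rs)==2: print("  tri",tri(rs))
save(I["scene"],"s3");save(I["side"],"sd3");save(wr,"w12")
E
python3 k.py
```

```text
25.6 [ 0.6065 -0.0071  0.3101] [-2.1617 -2.2789 -0.0008] [-0.6196  0.2311 -1.663 ]
nominal tip [ 0.6065 -0.007   0.1741]
guide_rod scene expected [310.7099 164.0874] seen [307.52 164.8 ]
rod_head scene expected [307.9082 103.4453] seen [308.032 102.2  ]
rod_head side expected [336.1096 127.8302] seen [337.472 130.   ]
  tri [ 0.6025 -0.01    0.3259]
upper_mouth scene expected [311.0711 180.4548] seen [312.896 180.2  ]
upper_mouth side expected [333.9061 195.6109] seen [333.696 198.6  ]
  tri [ 0.6016 -0.0058  0.1214]
```

```bash
python3 - <<'E'
import cv2,numpy as np
a=cv2.imread("pics/s3.png")[95:215,270:350]; b=cv2.imread("pics/sd3.png")[110:230,295:375]
cv2.imwrite("pics/c3.png",cv2.resize(np.hstack([a,b]),None,fx=4.8,fy=4.8,interpolation=cv2.INTER_CUBIC))
E
```

```text
(no output)
```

View pics/c3.png

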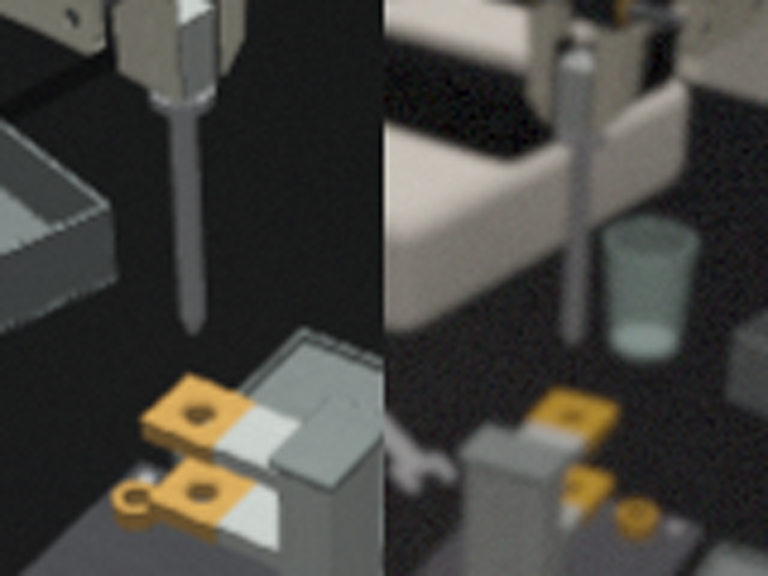

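```bash
python3 - <<'E'
from cell import arm
from h import *
np.set_printoptions(precision=4,suppress=True)
I={n:arm.get_image(n) for n in("scene","side")}
s=arm.observe(); print(s["clock"],s["position"],s["force"],s["ft_torque"])
tip0=np.array([.6064,-.008,.1740]); m0=np.array([.6057,-.0092,.125])
obs={"scene":((310.2,164.4),(311.67,181.0)),"side":((333.96,181.9),(334.4,196.7))}
for n in I: print(n,"tip res",np.array(obs[n][0])-proj(I[n],tip0)[0],"mouth res",np.array(obs[n][1])-proj(I[n],m0)[0])
# tip & mouth horizontally, heights known
for k,p0 in ((0,tip0),(1,m0)):
    r=least_squares(lambda v:np.concatenate([proj(I[n],p0+np.r_[v,0])[0]-obs[n][k] for n in I]),[0,0],x_scale=.001); print(("tip","mouth")[k],p0[:2]+r.x,r.fun)
E
```

```text
26.0 [ 0.6066 -0.0085  0.31  ] [ 0.5206  1.1124 -1.445 ] [-0.0699 -0.1023 -0.0475]
scene tip res [-0.2396  0.4921] mouth res [0.5989 0.5452]
side tip res [-0.1451  1.3182] mouth res [0.4939 1.0891]
tip [ 0.6068 -0.0068] [ 0.4921 -0.196  -0.2135 -1.1991]
mouth [ 0.6043 -0.0075] [ 0.3378 -0.5085 -0.4435 -0.6916]
```

The left panel shows the rod tip at (193,333) over the upper hole at (200,413). The right panel shows the tip at (571,345) over the hole at (573,416). Together they call for about 1.6 mm in -x, then a gentle descent.

>>> {"op": "carry_out", "data": {
  "claw": [1.5,1.5,1.5,1.5,1.5,1.5,1.5,1.5,1.5,1.5,1.5,1.5],
  "delta_pos": [
    [-0.07,-0.16,1],
    [0,0,1.5],
    [0,0,1.5],
    [0,0,0.6],
    [0,0,0],
    [0,0,0],
    [0,0,0.3],
    [0,0,0.3],
    [0,0,0.3],
    [0,0,0.3],
    [0,0,0],
    [0,0,0]
  ],
  "angular": [
    [0,0,0],
    [0,0,0],
    [0,0,0],
    [0,0,0],
    [0,0,0],
    [0,0,0],
    [0,0,0],
    [0,0,0],
    [0,0,0],
    [0,0,0],
    [0,0,0],
    [0,0,0]
  ]
}}

```text
clock: 27.2
position: [0.6051, -0.0094, 0.252]
ee_rot: [-2.164, -2.277, 0.0]
force: [-0.3, -0.1, -1.4]
width: 0.239
gripper_force: 40.0
```

>>> {"op": "carry_out", "data": {
  "claw": [1.5,1.5,1.5,1.5,1.5,1.5,1.5],
  "delta_pos": [
    [0,0,0.3],
    [0,0,0.3],
    [0,0,0.3],
    [0,0,0.3],
    [0,0,0.3],
    [0,0,0],
    [0,0,0]
  ],
  "angular": [
    [0,0,0],
    [0,0,0],
    [0,0,0],
    [0,0,0],
    [0,0,0],
    [0,0,0],
    [0,0,0]
  ]
}}

```text
clock: 27.9
position: [0.6051, -0.0094, 0.237]
ee_rot: [-2.164, -2.277, 0.0]
force: [0.3, 0.3, -1.0]
width: 0.235
gripper_force: 40.0
```

>>> {"op": "carry_out", "data": {
  "claw": [1.5,1.5,1.5,1.5,1.5,1.5,1.5,1.5,1.5,1.5],
  "delta_pos": [
    [0,0,0.4],
    [0,0,0.4],
    [0,0,0.4],
    [0,0,0.4],
    [0,0,0.4],
    [0,0,0.3],
    [0,0,0.3],
    [0,0,0.3],
    [0,0,0],
    [0,0,0]
  ],
  "angular": [
    [0,0,0],
    [0,0,0],
    [0,0,0],
    [0,0,0],
    [0,0,0],
    [0,0,0],
    [0,0,0],
    [0,0,0],
    [0,0,0],
    [0,0,0]
  ]
}}

```text
clock: 28.9
position: [0.6051, -0.0094, 0.2081]
ee_rot: [2.164, 2.277, 0.0]
force: [0.0, -0.3, -0.1]
width: 0.24
gripper_force: 40.0
```

```bash
python3 k.py
```

```text
29.05 [ 0.6052 -0.0095  0.2082] [2.1641 2.2769 0.0003] [ 0.1917 -0.12   -0.6675]
nominal tip [ 0.6052 -0.0095  0.0722]
guide_rod scene expected [311.934  197.4985] seen [311.616 195.32 ]
rod_head scene expected [309.4803 143.8875] seen [312.  141.2]
rod_head side expected [335.5229 163.2863] seen [335.616 164.8  ]
  tri [ 0.5998 -0.0054  0.2294]
upper_mouth scene expected [311.0711 180.4548] seen [313.6  179.68]
upper_mouth side expected [333.9061 195.6109] seen [337.792 198.6  ]
  tri [ 0.5942 -0.0128  0.1181]
```

>>> {"op": "carry_out", "data": {
  "claw": [1.5,1.5,1.5,1.5,1.5,1.5,1.5,1.5,1.5,1.5,1.5,1.5,1.5,1.5],
  "delta_pos": [
    [0,0,0.3],
    [0,0,0.3],
    [0,0,0.3],
    [0,0,0.3],
    [0,0,0.3],
    [0,0,0.3],
    [0,0,0.4],
    [0,0,0.4],
    [0,0,0.4],
    [0,0,0.4],
    [0,0,0.3],
    [0,0,0],
    [0,0,0],
    [0,0,0]
  ],
  "angular": [
    [0,0,0],
    [0,0,0],
    [0,0,0],
    [0,0,0],
    [0,0,0],
    [0,0,0],
    [0,0,0],
    [0,0,0],
    [0,0,0],
    [0,0,0],
    [0,0,0],
    [0,0,0],
    [0,0,0],
    [0,0,0]
  ]
}}

```text
clock: 30.75
position: [0.6052, -0.0094, 0.1712]
ee_rot: [2.164, 2.277, 0.0]
force: [-0.1, 0.3, -1.2]
width: 0.24
gripper_force: 40.0
```

```bash
python3 - <<'E'
from cell import arm
from h import *
np.set_printoptions(precision=4,suppress=True)
I={n:arm.get_image(n) for n in("scene","side")}; s=arm.observe()
print({k:np.round(s[k],3) for k in("clock","position","force","ft_torque","gripper_force","width")})
p=np.array(s["position"])
for n,im in I.items():
    save(im,n+"9")
    for l,z in (("guide_rod",p[2]-.136),("rod_head",p[2]+.019)):
        e=proj(im,[p[0],p[1],z])[0]; print(n,l,"exp",e,[(round(r["conf"],2),np.round(np.array(r["centre"])*[640,400],1)) for r in arm.place_of(l,im) if np.linalg.norm(np.array(r["centre"])*[640,400]-e)<15])
    if n=="scene": print([(round(r["conf"],2),onz(im,r["centre"],.02)[:2]) for r in arm.look_for("casting1",im)])
E
```

```text
{'clock': np.float64(30.85), 'position': array([ 0.605, -0.009,  0.171]), 'force': array([-0.046, -1.025, -1.877]), 'ft_torque': array([-0.019, -0.083,  0.005]), 'gripper_force': np.float64(40.0), 'width': np.float64(0.234)}
scene guide_rod exp [312.4821 208.953 ] [(0.65, array([313. , 208.4]))]
scene rod_head exp [310.1145 157.5839] [(0.75, array([313.4, 154.5]))]
[(0.24, array([ 0.58  , -0.0007]))]
side guide_rod exp [332.9488 221.5621] []
side rod_head exp [334.9817 175.3607] [(0.62, array([340.2, 173.7]))]
```

The rod went through both bushings with no contact force beyond its own weight. The tip is at about 0.035 m, seen where expected, and both castings were seen in the tote after release. Handing in.

```bash
python3 -c "
from cell import arm; print(arm.sign_off())"
```

```text
the job is handed in; nothing more can be done
None
```

Job handed in at about 31 s: both castings are in the tote, and the guide rod is held upright through both bushings with its tip about 28 mm below the lower one. The two orange look-alike rods fell over during the run without the gripper going near them, and I left them lying on the bench.

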